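# Park the spring bolt and open the feed box hatch

### The job

Open the feed box: pull the spring bolt's T-knob up, twist it clockwise and let it settle in its rest notch so that it stays retracted by itself when you let go. Then slide the hatch fully open by its block. Don't strain the bolt's side pin against the crown or its stops, and leave the other things on the bench where they are.

Things in the scene. Friction and masses are not known exactly. Their poses are not given: they have to be found in the camera images.
- feed_box: fixed whitewashed pine box, 180 (x) x 340 (y) x 82 mm high; origin at the centre of its underside, z up. A dark steel strap 60 mm wide bridges it over the hatch at y = -90 mm, top face 90 mm above the bench; the spring bolt stands on it, vertical axis at box x = 0, y = -90 mm. The hatch lies under the strap and slides towards box -y.
- knob: T-knob of the spring bolt, a dark steel bar 44 mm long (own x) x 14 wide (own y, the way to pinch it) x 28 tall; origin on the bolt axis at the bar's underside, z up. Locked, its underside is 130 mm above the bench and its x axis is parallel to the box's. It rises and turns with the bolt. The steel crown below (52 mm across) reaches 118 mm above the bench: keep fingertips above that.
- side_pin: 4 mm round pin on the bolt's shaft, sticking out 26 mm along the knob's +x; origin on the bolt axis, 34 mm below the knob's underside. Locked, it lies in the crown's deep slot (along box +x), free to rise but not to turn. Raised over 15 mm it clears the crown's land and can be twisted clockwise seen from above. More than 30 N against slot, land, stop or end of pull strains it.
- plunger (a joint): height of the bolt: 0 locked (tip through the hatch), 0.011 m parked in the rest notch (stays when let go), 0.015 m on the crown's flat land (not parked), 0.020 m end of the pull. The spring pulls it down with about 5 N at 0, 9.5 N at 0.011 and 13 N at 0.020 m.
- twist (a joint): turn of the knob, clockwise from above positive; 0 in the slot (rad); turns lightly, 0.01 N m. The rest notch (7 mm wide, 4 mm below the land) is somewhere from 0.85 to 1.35, different each time and not measured: find it by feel. Directly behind it is a tall stop; at the stop the pin is 1.5 mm (0.08 rad) past the notch's middle. The pin bears on the crown 14 to 24 mm off the axis.
- hatch (a joint): how far the hatch has slid: 0 closed, 0.070 m fully open, towards box -y; about 2 N of friction. Blocked while the bolt is down.
- hatch_grip (a point): middle of the hatch's wooden pull block, 30 (box x) x 22 (box y) x 32 mm tall, standing on the hatch with its top 112 mm above the bench; this point lies 100 mm above the bench, at box x = 0, y = +120 mm when closed. It moves with the hatch.
- treat_tub: lidded clear plastic jar, 96 mm across, 110 mm tall, beyond the box's +y end; origin under its centre. Leave alone.
- bowl: glazed ceramic bowl, 130 mm across, 50 mm tall, beyond the box's +x side; origin under its centre. Leave alone.
- brush: small plastic brush, 50 x 100 x 34 mm, between robot and box; origin under its centre. Leave alone.
- chew_block: wooden chew block, 50 x 50 x 40 mm, beyond the box's +x side; origin under its centre. Leave alone.
- rake: steel grooming rake, 180 mm long, on the robot's right; origin at the front end of its handle. Leave alone.
- tunnel_ring: willow tunnel ring, 170 mm across, 60 mm tall, on the robot's right; origin under its centre. Leave alone.

How it is judged:
By the outcome, as a careful person would: the job done as asked, in the order asked, and still so for the second after the job is handed in, with the robot touching nothing.
It also fails if it takes over 61 s, if anything falls off the work surface, if the arm or the gripper's body presses on something with over 40 N, if the wrist force passes 120 N, or if a joint passes its speed limit or range.

### The arm

A 6-joint arm with a two-finger parallel gripper is mounted at the origin on the work surface. World frame = base frame: x ahead of the robot, y to its left, z up, the work surface at z = 0. Lengths are in m, angles in rad, forces in N, time in s.
With the tool pointing down it reaches from about 0.375 to 0.925 m from the base axis. Payload 5.7 kg.
Tool frame: the origin (TCP) lies midway between the tips of the shut fingers; the grasp point (between the pads) lies 19 mm behind it; z points along the fingers, y is the line along which they close (so a half turn about z gives the same grasp; the last joint's range is limited). The gripper opens to 88 mm and grips with 3 to 60 N. Pads are 20 mm wide; open, the fingers measure 115 mm over their backs; the gripper's body (75 mm by 178 mm) begins 61 mm behind the grasp point.
Start: joints at [-1.272, 0.359, 1.51, -0, 1.272, -0.115], TCP at [0.241, -0.549, 0.223] pointing down, gripper open.
Joint ranges: [-2.97, 2.97], [-1.01, 2.36], [0.21, 2.38], [-0.96, 4.11], [0.2, 2.71], [-2.98, 2.98]. Speed limits (rad/s): [2.39, 2.39, 3.14, 3.14, 3.14, 3.14].

### API

Orientations are given as a unit quaternion [x, y, z, w].
In Python, from bench import move_ptp, servo_line, goto_joints, move_gripper, sleep, inverse_kinematics, capture, PlanningError, close_job, spot_in, silhouettes, current_clock, current_joint_pos, current_qvel, current_joint_torque, current_position, current_orientation, current_force, current_torque, current_finger_gap, current_grip_force gives the robot as it stands. Calls block until the motion is done:
- move_ptp(position, orientation): joint-space move of the TCP to a pose.
- servo_line(position, orientation=None, rate=0.15, contact_N=None): straight line of the TCP; orientation=None keeps the orientation; rate is the mean speed in m/s. With contact_N (N) it stops when the force on the tool has changed by that much, and returns True; else False.
- goto_joints(angles): joint-space move.
- move_gripper(opening): finger opening in m; the grip force is fixed at half the most; returns when the fingers have stopped.
- sleep(seconds).
- inverse_kinematics(position, orientation): joint angles nearest the present ones, or None.
- capture(name): name is "side" or "top" or "wrist"; returns a dict with "image" (384x512x3 uint8, blue, green, red), "range_z" (384x512 float32, m along the optical axis (not along the pixel's ray), 0 where there is no reading), "intrinsics" (3x3 intrinsics, pixels), "k1" (the pictures are not rectified: a ray, as slopes to the right and down, at radius r is drawn at 1 + k1 r^2 times it, then the intrinsics apply), "R" (3x3) and "t" (3): a world point X has camera coordinates R X + t. Camera axes: x right, y down, z forward; pixel columns grow to the right and rows downward; lengths in m; the calibration is good to about 2 mm. A picture is of the moment at which its call begins.
A pose or a line that the arm cannot do raises PlanningError and nothing moves.
- close_job(): hands the job in; it is judged then, once.
Trained networks look in the newest picture that a camera, given by its name, has taken for a name from the list of things; names that differ only in an ending like _2 or _b are one class to them, and where a whole thing is asked for, a point or a joint stands for the part that bears it (a point fixed in the world has none). Each returns a list of dicts, best first, with "conf" (0 to 1); they miss things now and then, are a little off and sometimes report something else, mostly with a low value. They report only what shows in the picture. A call takes as long as a camera call.
- spot_in(camera, query): "xy" ([column, row] in pixels, amid what is visible of it).
- silhouettes(camera, query): "region" (384x512 bool, what is visible of it) and "xy" ([column, row] in pixels, amid what is visible of it).
Readings, each from a call of its own:
- current_clock(): time.
- current_joint_pos(): joint angles.
- current_qvel(): joint speeds.
- current_joint_torque(): joint torques, N m.
- current_position(): TCP position.
- current_orientation(): TCP orientation.
- current_force(): force on the tool from outside, world axes, zero at the start.
- current_torque(): the same for the moment, N m.
- current_finger_gap(): finger opening in m.
- current_grip_force(): force on a finger pad.
Only numpy, scipy, OpenCV 4.12 (cv2) and the standard library are available. Lean on these libraries where they do the work, as an engineer would, in place of code of your own. Each camera call takes 0.05 s, during which the arm holds its last target. There are 200 camera calls.

## Working session

There is one attempt and no reset: what is moved stays moved. The work goes in short steps, each a Python script; the robot and the scene stay as the last script left them, time stands still between calls to the robot, and variables do not carry over. Pictures are saved under pics/ and viewed, at most 10 in all, crops included, and the job is handed in when it is done.

```bash
mkdir -p pics; ls; cat > h.py <<'E'
import numpy as np, cv2
from bench import *
def pts(c,mask):
    v,u=np.nonzero(mask&(c["range_z"]>0)); z=c["range_z"][v,u].astype(float)
    K=c["intrinsics"]; D=np.array([c["k1"],0,0,0],float)
    n=cv2.undistortPoints(np.stack([u,v],1).astype(np.float64)[:,None],K,D)[:,0]
    P=np.column_stack([n*z[:,None],z]); return (P-c["t"])@c["R"]
E
python3 - <<'E'
from h import *
ims=[]
for cam in("top","side"):
    c=capture(cam); ims.append(c["image"])
    for q in("feed_box","knob","hatch_grip","treat_tub","bowl","brush","chew_block","rake","tunnel_ring"):
        s=silhouettes(cam,q)
        if s:
            P=pts(c,s[0]["region"]); print(cam,q,round(s[0]["conf"],2),s[0]["xy"],len(P),P.mean(0).round(3),np.percentile(P,2,axis=0).round(3),np.percentile(P,98,axis=0).round(3))
            if q=="feed_box":
                T=P[(P[:,2]>.074)&(P[:,2]<.096)]; print(cv2.minAreaRect(T[:,:2].astype(np.float32)*1000))
            if q=="knob":
                T=P[P[:,2]>.145]; print(len(T),cv2.minAreaRect(T[:,:2].astype(np.float32)*1000))
    cv2.imwrite(f"pics/{cam}0.png",c["image"])
print(current_clock())
E
```

```text
pics
top feed_box 0.97 [224.8, 202.8] 6238 [0.53  0.07  0.082] [ 0.422 -0.091  0.068] [0.64  0.231 0.109]
((532.279052734375, 70.20378875732422), (192.21734619140625, 339.7323913574219), 14.526673316955566)
top knob 0.74 [226.0, 199.1] 6387 [0.53  0.071 0.081] [ 0.422 -0.091  0.007] [0.641 0.234 0.109]
70 ((553.5496215820312, -16.206512451171875), (43.10773468017578, 13.65234375), 14.721053123474121)
top hatch_grip 0.65 [214.5, 200.1] 4426 [0.524 0.091 0.08 ] [ 0.428 -0.088  0.073] [0.626 0.229 0.088]
top treat_tub 0.8 [135.5, 228.1] 874 [0.439 0.327 0.094] [0.397 0.293 0.01 ] [0.48  0.373 0.114]
top bowl 0.59 [183.5, 149.9] 1257 [0.704 0.216 0.023] [ 0.642  0.155 -0.001] [0.758 0.27  0.053]
top brush 0.74 [227.9, 256.3] 501 [0.362 0.059 0.031] [ 0.327  0.012 -0.002] [0.396 0.105 0.039]
top chew_block 0.66 [250.4, 138.7] 298 [ 0.73  -0.016  0.032] [ 0.705 -0.042 -0.005] [0.765 0.011 0.045]
top rake 0.86 [372.2, 241.6] 356 [ 0.415 -0.406  0.019] [ 0.342 -0.47  -0.002] [ 0.491 -0.333  0.029]
top tunnel_ring 0.61 [387.8, 156.2] 1428 [ 0.627 -0.431  0.045] [ 0.543 -0.512 -0.003] [ 0.709 
[... 443 characters left out ...]
 0.72 [255.7, 243.3] 4060 [0.517 0.12  0.079] [ 0.427 -0.076  0.074] [0.617 0.237 0.107]
side treat_tub 0.77 [263.0, 325.5] 1576 [0.435 0.356 0.089] [0.393 0.308 0.009] [0.477 0.388 0.112]
side bowl 0.91 [186.9, 259.4] 1448 [0.706 0.203 0.023] [0.643 0.153 0.001] [0.758 0.27  0.05 ]
side brush 0.6 [308.0, 242.0] 521 [0.36  0.067 0.029] [0.324 0.018 0.002] [0.396 0.108 0.036]
side chew_block 0.52 [202.9, 204.9] 287 [ 0.727 -0.005  0.03 ] [ 0.703 -0.036  0.004] [0.754 0.014 0.041]
side rake 0.56 [316.1, 148.4] 226 [ 0.411 -0.402  0.016] [ 0.337 -0.464  0.   ] [ 0.49  -0.329  0.025]
side tunnel_ring 0.8 [262.7, 125.9] 1214 [ 0.621 -0.419  0.036] [ 0.543 -0.504 -0.003] [ 0.698 -0.344  0.06 ]
1.0
```

```bash
cat >> h.py <<'E'
from scipy.spatial.transform import Rotation as Ro
def q(yaw): return (Ro.from_euler("z",yaw)*Ro.from_euler("x",np.pi)).as_quat()
E
python3 - <<'E'
from h import *
yaw=np.radians(14.5)
p=current_position(); print(Ro.from_quat(current_orientation()).as_matrix().round(2).tolist())
for k in(0,np.pi):
    for t in (0,-.75,-1.45):
        print(k,t,inverse_kinematics([.553,-.015,.14],q(yaw+k+t)))
E
python3 -c "
import cv2,numpy as np
a=cv2.imread('pics/top0.png')[100:300,90:420];b=cv2.imread('pics/side0.png')[100:350,130:400]
cv2.imwrite('pics/crop0.png',np.hstack([cv2.resize(a,(400,300)),cv2.resize(b,(400,300))]))"
```

```text
[[0.92, 0.4, -0.0], [0.4, -0.92, 0.0], [0.0, -0.0, -1.0]]
0 0 [-1.51989709e-01  3.81953311e-01  1.70698090e+00 -4.44089210e-16
  1.05265845e+00  1.16573388e+00]
0 -0.75 [-1.51989709e-01  3.81953311e-01  1.70698090e+00 -4.44089210e-16
  1.05265845e+00  1.91573388e+00]
0 -1.45 [-1.51989709e-01  3.81953311e-01  1.70698090e+00 -4.44089210e-16
  1.05265845e+00  2.61573388e+00]
3.141592653589793 0 [-0.15198971  0.38195331  1.7069809   0.          1.05265845 -1.97585878]
3.141592653589793 -0.75 [-0.15198971  0.38195331  1.7069809   0.          1.05265845 -1.22585878]
3.141592653589793 -1.45 [-0.15198971  0.38195331  1.7069809   0.          1.05265845 -0.52585878]
```

View pics/crop0.png

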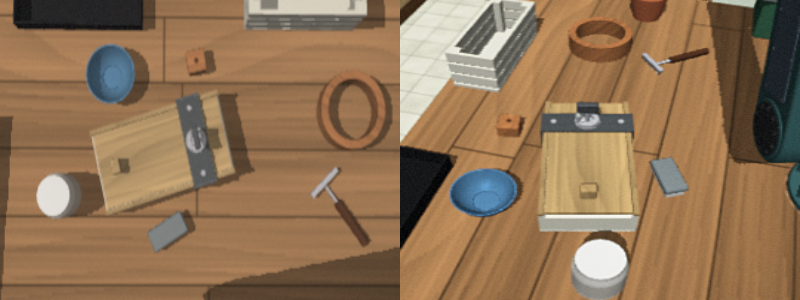

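The overview shows the box with its dark strap at the -y end (left panel, about [195,140]), the pull block at about [120,165] near the tub, and nothing in the way above the bolt. Next I'll refine the pose with the wrist camera.

```bash
python3 - <<'E'
from h import *
yaw=np.radians(14.5)
move_ptp([.553,-.015,.30],q(yaw)); sleep(.3)
c=capture("wrist"); cv2.imwrite("pics/w1.png",c["image"])
P=pts(c,np.ones((384,512),bool)); 
d=np.hypot(P[:,0]-.553,P[:,1]+.015)
T=P[(P[:,2]>.148)&(P[:,2]<.17)&(d<.04)]; print(len(T),T[:,2].mean() if len(T) else 0,cv2.minAreaRect(T[:,:2].astype(np.float32)*1000))
T=P[(P[:,2]>.106)&(P[:,2]<.122)&(d<.04)]; print(len(T), cv2.minEnclosingCircle(T[:,:2].astype(np.float32)*1000) if len(T) else 0)
s=silhouettes("wrist","knob")
for x in s: 
    A=pts(c,x["region"]); A=A[A[:,2]>.148]; print(x["conf"],x["xy"],len(A), cv2.minAreaRect(A[:,:2].astype(np.float32)*1000) if len(A) else 0)
print(current_position(),current_clock(),current_force(),current_torque())
E
```

```text
536 0.15835197985972416 ((554.1041259765625, -18.194040298461914), (43.16349411010742, 12.710755348205566), 14.55795669555664)
202 ((570.82861328125, -22.01960563659668), 18.681148529052734)
0.9 [256.0, 179.7] 514 ((554.090576171875, -18.17717742919922), (43.13326644897461, 12.566946029663086), 14.888937950134277)
[ 0.55299526 -0.01524943  0.29995913] 3.625 [-0.06970643  0.88904698 -0.50669652] [-0.01628424 -0.00089825  0.00580154]
```

View pics/w1.png

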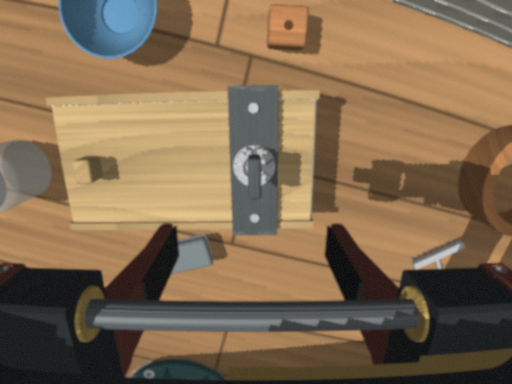

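The knob reads at about [255,178] over the crown at [253,165], aligned with the box. Now I'll descend and grip it, using force to centre.

```bash
cat >> h.py <<'E'
def wr(n=6):
    F=[];T=[]
    for _ in range(n): F.append(current_force());T.append(current_torque());sleep(.02)
    return np.mean(F,0),np.mean(T,0),np.std(F,0)
E
python3 - <<'E'
from h import *
yaw=np.radians(14.5); np.set_printoptions(precision=4,suppress=True)
move_gripper(.04)
move_ptp([.5535,-.0165,.18],q(yaw))
print("hit",servo_line([.5535,-.0165,.126],rate=.06,contact_N=6)); sleep(.2)
f0,t0,s=wr(); print(f0,t0,s)
move_gripper(.0); sleep(.2)
f,t,s=wr(); print(f-f0,t-t0,current_finger_gap(),current_grip_force(),current_position(),current_clock())
yb=np.array([-np.sin(yaw),np.cos(yaw),0])
print("lateral",(f-f0)@yb)
np.save("f0.npy",np.r_[f0,t0])
E
```

```text
hit False
[ 0.1558  0.1981 -0.1706] [0.0144 0.0069 0.008 ] [0.27   0.6862 0.2927]
[-0.0777 -5.2356 -0.0529] [-0.9986 -0.0291 -0.0075] 0.013813181983008694 29.998924992978573 [ 0.5538 -0.0177  0.1261] 7.225
lateral -5.049321353236557
```

```bash
python3 - <<'E'
from h import *
yaw=np.radians(14.5); np.set_printoptions(precision=4,suppress=True)
w0=np.load("f0.npy"); f0=w0[:3];t0=w0[3:]
p=current_position().copy() if hasattr(current_position(),'copy') else np.array(current_position())
def rep(l):
    f,t,_=wr(); print(l,f-f0,t-t0,np.array(current_position()),current_clock(),flush=True); return f-f0
x,y=p[0],p[1]
servo_line([x,y,.126],q(yaw),rate=.02); sleep(.2); rep("c")
for dz in(.003,.008,.013,.0175):
    servo_line([x,y,.126+dz],rate=.02); sleep(.15); rep(dz)
print(current_finger_gap(),current_grip_force())
E
```

```text
c [-0.7871 -3.278   1.5876] [-0.6001  0.1142 -0.0207] [ 0.5539 -0.0179  0.1261] 7.775
0.003 [ 1.8988 -4.6127 -7.6248] [-0.8532 -0.403  -0.0121] [ 0.5538 -0.0178  0.1287] 8.325
0.008 [ 2.4394 -5.2292 -9.181 ] [-0.9451 -0.4723 -0.0125] [ 0.5538 -0.0178  0.1337] 8.975
0.013 [  2.59    -5.4213 -10.9831] [-0.9742 -0.5818 -0.0002] [ 0.5537 -0.0178  0.1385] 9.625
0.0175 [  3.1987  -5.0205 -12.6377] [-0.9688 -0.6995  0.0024] [ 0.5537 -0.0178  0.1428] 10.25
0.013846360776505669 29.997216816991568
```

```bash
cat > tw.py <<'E'
from h import *
np.set_printoptions(precision=3,suppress=True)
yaw=np.radians(14.5); w0=np.load("f0.npy"); f0=w0[:3];t0=w0[3:]
def wz(n=4):
    f,t,_=wr(n); return f-f0,t-t0
def tool_yaw(): return Ro.from_quat(current_orientation()).as_matrix()
def ang(): 
    M=tool_yaw(); return -(np.arctan2(M[1,0],M[0,0])-yaw)   # actual clockwise twist
E
python3 - <<'E'
from tw import *
x,y,z=.5538,-.0177,.126+.0183
def go(a): move_ptp([x,y,z],q(yaw-a))
def corr(f,g=.0003):
    global x,y
    x+=float(np.clip(g*f[0],-.0006,.0006)); y+=float(np.clip(g*f[1],-.0006,.0006))
for _ in range(3):
    f,t=wz(); corr(f); go(0); sleep(.1)
f,t=wz(); print("lift",f,t,np.array(current_position()),current_clock())
a=0;ok=True
while a<.78:
    a=min(a+.13,.78); go(a); sleep(.05); f,t=wz(); print(round(a,3),round(ang(),3),f,t[2].round(3),current_clock(),flush=True)
    if abs(t[2])>.15: ok=False;break
    corr(f)
print(x,y,np.array(current_position()))
open("st.txt","w").write(f"{x} {y} {z} {a}")
E
```

```text
lift [ -2.377   1.614 -13.776] [ 0.468  0.385 -0.005] [ 0.554 -0.018  0.144] 11.5667
0.13 0.127 [ -3.255   2.001 -13.919] 0.004 11.9333
0.26 0.256 [ -2.909  -0.849 -13.885] -0.021 12.3083
0.39 0.386 [ -1.146  -1.431 -14.24 ] 0.018 12.675
0.52 0.516 [  0.822  -1.182 -13.971] -0.007 13.0417
0.65 0.646 [  0.887   0.451 -13.854] 0.016 13.4083
0.78 0.776 [  0.54    0.036 -13.512] 0.007 13.775
0.553729096034299 -0.018584308055156554 [ 0.554 -0.019  0.144]
```

```bash
python3 - <<'E'
from tw import *
x,y,z,a=map(float,open("st.txt").read().split())
def go(a): move_ptp([x,y,z],q(yaw-a))
base=wz(8)[1][2]; print("base",base)
while a<1.47:
    a+=.022; go(a); f,t=wz(4); print(round(a,3),round(ang(),3),f,(t[2]-base).round(3),current_clock(),flush=True)
    if t[2]-base>.08:
        f,t=wz(6); print("recheck",t[2]-base)
        if t[2]-base>.07: break
    x+=float(np.clip(.0002*f[0],-.0004,.0004)); y+=float(np.clip(.0002*f[1],-.0004,.0004))
print(x,y)
open("st.txt","w").write(f"{x} {y} {z} {a}")
E
```

```text
base -0.007311314971949077
0.802 0.801 [  0.78   -1.076 -13.393] -0.035 14.225
0.824 0.823 [  0.728  -0.07  -13.362] 0.007 14.5417
0.846 0.845 [ -0.597  -0.062 -13.007] 0.001 14.8583
0.868 0.867 [ -0.445   0.522 -13.907] -0.011 15.175
0.89 0.889 [ -0.059  -0.326 -13.501] -0.024 15.4917
0.912 0.911 [ -0.031  -0.069 -13.549] -0.017 15.8083
0.934 0.933 [ -0.258   0.128 -13.961] -0.041 16.125
0.956 0.955 [ -0.579   0.219 -13.83 ] 0.008 16.4417
0.978 0.977 [  0.128  -0.193 -14.096] 0.012 16.7583
1.0 0.999 [ -0.034   0.179 -13.751] 0.145 17.075
recheck 0.10398070981406135
0.5536624316719815 -0.018769579533533712
```

The stop is felt at about 0.99 rad, so the notch's middle is at about 0.91. I'll back off to there and lower while watching the force.

```bash
python3 - <<'E'
from tw import *
x,y,z,a=map(float,open("st.txt").read().split())
a=.91; move_ptp([x,y,z],q(yaw-a)); sleep(.1); f,t=wz(); print(ang(),f,t[2],np.array(current_position()))
for k in range(12):
    z-=.001; servo_line([x,y,z],rate=.02); f,t=wz(6)
    print(round(z-.126,4),round(current_position()[2]-.1261,4),f,t[2].round(3),current_clock(),flush=True)
    if f[2]>-3.5: break
open("st.txt","w").write(f"{x} {y} {z} {a}")
E
```

```text
0.9117186485593057 [  0.522   0.184 -13.895] -0.011922834248643129 [ 0.554 -0.019  0.144]
0.0173 0.0172 [  0.282   0.259 -13.227] -0.011 17.9417
0.0163 0.0162 [ -0.028   0.051 -13.124] -0.016 18.2917
0.0153 0.0152 [  0.039   0.353 -12.689] -0.028 18.6417
0.0143 0.0142 [  0.228   0.119 -12.2  ] -0.025 18.9917
0.0133 0.0132 [  0.147   0.246 -11.843] -0.014 19.3417
0.0123 0.0122 [  0.393  -0.058 -11.578] -0.039 19.6917
0.0113 0.0112 [  0.312   0.386 -10.607] 0.003 20.0417
0.0103 0.0107 [-1.961  0.955 -3.417] -0.025 20.3917
```

It dropped past the land height and seated at 11 mm. I'll release, check, and look at the block.

```bash
python3 - <<'E'
from tw import *
x,y,z,a=map(float,open("st.txt").read().split())
move_gripper(.045); servo_line([x,y,.19],rate=.1)
g=np.array([.5011,.1845]); move_ptp([*g,.25],q(yaw)); sleep(.2)
c=capture("wrist"); cv2.imwrite("pics/w2.png",c["image"])
P=pts(c,np.ones((384,512),bool)); d=np.hypot(*(P[:,:2]-g).T)
T=P[(P[:,2]>.104)&(P[:,2]<.12)&(d<.04)]; print(len(T),T[:,2].mean(),cv2.minAreaRect(T[:,:2].astype(np.float32)*1000))
d=np.hypot(P[:,0]-x,P[:,1]-y)
T=P[(P[:,2]>.15)&(P[:,2]<.19)&(d<.04)]; print(len(T),len(T) and (np.median(T[:,2]),cv2.minAreaRect(T[:,:2].astype(np.float32)*1000)))
c=capture("top")
P=pts(c,np.ones((384,512),bool)); d=np.hypot(P[:,0]-x,P[:,1]-y)
T=P[(P[:,2]>.15)&(P[:,2]<.19)&(d<.04)]; print(len(T),len(T) and (np.median(T[:,2]),cv2.minAreaRect(T[:,:2].astype(np.float32)*1000)))
print(current_clock())
E
```

```text
616 0.1122982293844765 ((498.441650390625, 184.224609375), (30.44414710998535, 21.857112884521484), 14.915081024169922)
1258 (np.float64(0.16692447828022422), ((554.1671752929688, -17.184253692626953), (15.682374954223633, 44.12008285522461), 51.10285949707031))
73 (np.float64(0.16644950569077221), ((553.627685546875, -15.919609069824219), (13.868467330932617, 43.26277160644531), 52.68009567260742))
22.9167
```

View pics/w2.png

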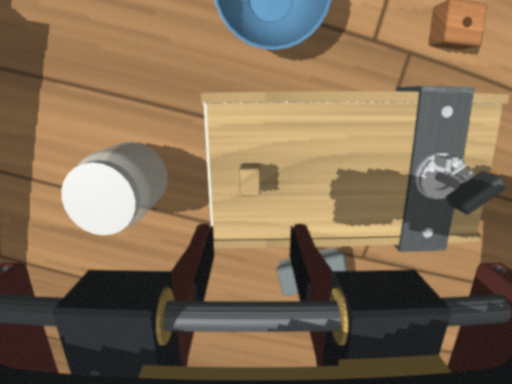

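The block is at about [249,180] and the knob at [475,190], turned about 53° and standing raised by itself. I'll check its height more carefully, then grip the block.

```bash
python3 - <<'E'
from tw import *
x,y,z,a=map(float,open("st.txt").read().split())
for cam in("wrist","top","side"):
    c=capture(cam); P=pts(c,np.ones((384,512),bool)); d=np.hypot(P[:,0]-x,P[:,1]-y)
    T=P[(P[:,2]>.15)&(P[:,2]<.19)&(d<.03)]; print(cam,np.percentile(T[:,2],[10,50,75,90,97]))
gx,gy=.4995,.1843
print(servo_line([gx,gy,.089],rate=.08,contact_N=6)); sleep(.1)
f0,t0,_=wr(); move_gripper(0); sleep(.1); f,t,_=wr()
print(f-f0,current_finger_gap(),current_grip_force(),np.array(current_position()),current_clock())
np.save("f0.npy",np.r_[f0,t0])
E
```

```text
wrist [0.154 0.167 0.169 0.17  0.17 ]
top [0.163 0.167 0.169 0.171 0.172]Traceback (most recent call last):
  File "<stdin>", line 5, in <module>
    return _quantile_unchecked(
        a, q, axis, out, overwrite_input, method, keepdims, weights)
    return _ureduce(a,
                    func=_quantile_ureduce_func,
    ...<5 lines>...
                    overwrite_input=overwrite_input,
                    method=method)
    r = func(a, **kwargs)
    result = _quantile(arr,
                       quantiles=q,
    ...<2 lines>...
                       out=out,
                       weights=wgt)
    slices_having_nans = np.isnan(arr[-1, ...])
                                  ~~~^^^^^^^^^
IndexError: index -1 is out of bounds for axis 0 with size 0
```

```bash
python3 - <<'E'
from tw import *
gx,gy=.4995,.1843
print(servo_line([gx,gy,.089],rate=.08,contact_N=6)); sleep(.1)
f0,t0,_=wr(); move_gripper(0); sleep(.1); f,t,_=wr()
p=np.array(current_position()); d=np.array([np.sin(yaw),-np.cos(yaw),0])
print(f-f0,current_finger_gap(),current_grip_force(),p,current_clock())
p0=p.copy(); p0[2]=.089
for s in(.01,.025,.04,.055,.065,.070,.073,.075):
    servo_line(p0+s*d,rate=.05); f,t,_=wr(4); F=f-f0
    print(s,((np.array(current_position())-p)@d).round(4),(F@d).round(2),F,current_clock(),flush=True)
    if F@d<-(8 if s<.07 else 10): break
E
```

```text
False
[-0.45   0.665  0.116] 0.02191502260691888 29.988829493522644 [0.5   0.184 0.089] 26.1167
0.01 0.0108 1.47 [ 0.932 -1.28  -0.271] 26.5333
0.025 0.0257 1.47 [ 2.12  -0.965 -2.161] 27.05
0.04 0.0406 1.28 [ 4.254 -0.22  -4.333] 27.5667
0.055 0.0553 1.51 [ 5.273 -0.201 -5.182] 28.0833
0.065 0.0653 0.96 [ 5.389  0.405 -5.562] 28.5
0.07 0.0696 -1.74 [ 5.053  3.103 -5.112] 28.8167
0.073 0.0697 -14.56 [ 3.086 15.842 -4.104] 29.1333
```

Hit the end stop at 69.7 mm. I'll relieve the push, release, retreat and check.

```bash
python3 - <<'E'
from tw import *
p=np.array(current_position()); d=np.array([np.sin(yaw),-np.cos(yaw),0])
servo_line(p+.0003*d,rate=.02); sleep(.1)
move_gripper(.045); servo_line([*p[:2],.22],rate=.1)
move_ptp([.45,.0,.33],q(yaw)); sleep(.3)
x,y,z,a=map(float,open("st.txt").read().split())
c=capture("top"); cv2.imwrite("pics/t3.png",c["image"]); c2=capture("wrist")
cv2.imwrite("pics/end.png",np.hstack([cv2.resize(c["image"],(400,300)),cv2.resize(c2["image"],(400,300))]))
P=pts(c2,np.ones((384,512),bool))
g=p[:2]; D=np.hypot(*(P[:,:2]-g).T); T=P[(P[:,2]>.106)&(P[:,2]<.12)&(D<.03)]
print("block",cv2.minAreaRect(T[:,:2].astype(np.float32)*1000) if len(T) else 0, p)
D=np.hypot(P[:,0]-x,P[:,1]-y); T=P[(P[:,2]>.15)&(P[:,2]<.19)&(D<.03)]; print(len(T),np.percentile(T[:,2],[50,75,90]) if len(T) else 0)
print(current_clock())
E
```

```text
block ((516.4978637695312, 116.60088348388672), (29.195554733276367, 23.21470069885254), 13.831522941589355) [0.518 0.117 0.089]
617 [0.169 0.17  0.17 ]
32.7
```

View pics/end.png

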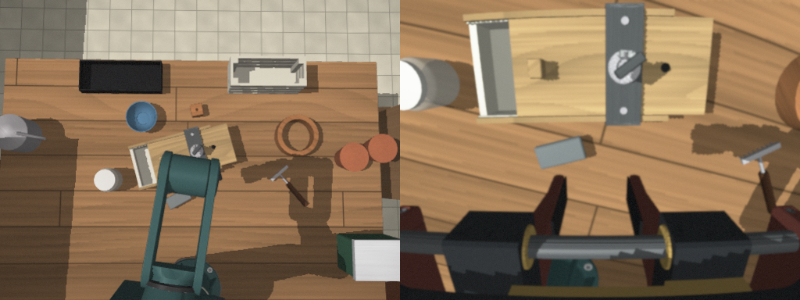

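The right panel shows the hatch open, with the opening at about [495,70] and the block at [537,68]. The knob at [628,65] is still raised and twisted, and the other things haven't moved.

```bash
python3 -c "
from bench import *
print(close_job())"
```

```text
the job is handed in; nothing more can be done
None
```

The job is handed in: the bolt stays retracted in its rest notch (twist about 0.91 rad, knob 11 mm up), the hatch is slid fully open to 70 mm, and the other things look undisturbed in the final pictures; it took about 33 s.

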